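Close a bayonet filter housing

ROBOT

A 6-joint arm with a two-finger parallel gripper is mounted at the origin on a cart in front of the work surface, level with it; the furniture and walls round the work are solid. World frame = base frame: x ahead of the robot, y to its left, z up, the work surface at z = 0. Lengths are in m, angles in rad, forces in N, time in s.
With the tool pointing down it reaches from about 0.4 to 0.925 m from the base axis. Payload 12.5 kg.
Tool frame: the origin (TCP) lies midway between the tips of the shut fingers; the grasp point (between the pads) lies 19 mm behind it; z points along the fingers, y is the direction in which the jaws open and shut (so a half turn about z gives the same grasp; the last joint's range is limited). The gripper opens to 95 mm and grips with 3 to 60 N. Pads are 20 mm wide; open, the fingers measure 119 mm over their backs; the gripper's body (75 mm by 180 mm) begins 59 mm behind the grasp point.
Start: joints at [-1.367, 0.491, 1.559, -0, 1.092, -0.106], TCP at [0.191, -0.595, 0.215] pointing down, gripper open.
Joint ranges: [-3.1, 3.1], [-0.84, 2.19], [0.05, 2.79], [-1.13, 4.28], [0.06, 2.93], [-2.69, 2.69]. Speed limits (rad/s): [2.22, 2.22, 2.79, 3.14, 3.14, 3.14].

INTERFACE

Orientations are given as a unit quaternion [w, x, y, z].
In Python, from workcell import manip gives the robot as it stands. The module is installed in compiled form; this text tells all that it offers.
- The arm moves only by the tool apply_moves, never from a script. Its argument "commands" is one flat list of numbers, 7 for each row, row after row: the shift along the world's x, y, z in mm, then the turn, a rotation vector about the world's x, y, z in rad, then the closure, from -1 (fully open) to 1 (shut), so that 0 is half open. A call has 1 to 5 rows; each row shifts and turns the pose as measured when the row begins; what a row does not reach is not made up. A row lasts 1/8 s, in which the tool goes at most 62.5 mm and 10.7 degrees, less where a joint would pass 70% of its speed; a pose out of reach is approached as far as the arm can. A call is refused whole if a number of a shift passes 62.5 or a number of a turn 0.188, either way. A call with a gripper value outside its range is refused whole. The fingers move at their own pace and stop on an object; "force" is the grip in N (left out, the last holds). Time passes only in rows, so rows that do not move let the fingers close. It gives the time, the measured TCP pose, the force and the opening at its end, in the units of the state.
- manip.get_state(): the state, without advancing time (a new reading comes with each control period).
- manip.read_camera(name): name is "side" or "top" or "wrist"; returns a dict with "img" (384x512x3 uint8, red, green, blue), "fx", "fy", "cx", "cy" (pixels), "D" ([k1, k2, p1, p2, k3] as OpenCV has them; the pictures are not rectified), "extrinsics" (4x4, takes a point from camera to world coordinates); the wrist camera has in their place "mount" (4x4, takes a point from camera to tool coordinates, whose origin is the TCP and whose axes are the flange's). Camera axes: x right, y down, z forward; pixel columns grow to the right and rows downward; lengths in m; the calibration is good to about 2 mm. A picture is of the moment at which its call begins: read the wrist's pose just before it. There is no depth.
- manip.finish_job(): hands the job in, once; it reports no verdict.
The state is a dict: "t": time; "joint_positions": joint angles; "dq": joint speeds; "tau": joint torques, N m; "tool_pos": TCP position; "tool_rot": TCP orientation; "ft_force": force on the tool from outside, world axes, zero at the start; "wrist_torque": the same for the moment, N m; "gripper_width": finger opening in m.
Only numpy, scipy, OpenCV 4.12 (cv2) and the standard library are available. Lean on these libraries where they do the work, as an engineer would, in place of code of your own. Each camera call takes 0.05 s, during which the arm holds its last target.

TASK

Close the filter housing: pick up the loose lid by its T-handle, lower it into the round metal cup so that its two side lugs drop through the slots of the ring, and twist it clockwise (seen from above) until its lugs have run under the ramps and it sits tight and fully home at the end stop, then let go. Find the slots gently by feel, do not force the lid, and leave the bottles, tubes and other things about it where they are.

Things in the scene. Friction and masses are not known exactly. Their poses are not given: they have to be found in the camera images.
- lid: Loose metal lid with a black T-handle, 83 mm tall, about 0.3 kg, standing upright. Origin: centre of its underside, z up. Plug 54 mm in diameter up to 31.5 mm, its foot tapered to 48 mm over the lowest 6 mm; cover disc 76 mm in diameter from 31.5 to 37.5 mm. Half-turn symmetric about z.
- lid_bar (a point): Middle of the lid's handle bar, 73 mm above the lid's underside: bar 110 mm long (along x), 14 mm thick (y), 20 mm high, black, on a stem 12 mm in diameter. Axes as the lid's.
- lid_lugs (a point): Point on the lid's axis level with its two side lugs, 12.8 mm above the underside. The lugs are square, 8 x 8 mm, flat underneath, and stick out of the plug along +x and -x (parallel to the handle bar), ends 34.5 mm from the axis.
- housing: Filter housing, fixed to the worktop: round metal cup, outer diameter 85 mm, rim 60 mm high, open on top, on a 112 x 112 x 12 mm foot plate; a thin outlet nozzle sticks out low down along -x. Origin: centre of the foot's underside, z up the cup's axis.
- mouth (a point): Centre of the cup's mouth, level with the rim, 60 mm above the housing's origin; axes as the housing's. Here sits a ring with a 58 mm hole and two opposite slots, 11 to 14 mm wide (wider outward), out to 38 mm from the axis. They lie only roughly along x: the ring was clamped by hand, up to 0.5 rad (29 degrees) to either side, each time different. A lug enters within 0.05 rad.
- seat (a point): Centre of the top of the rubber seat in the cup, 34 mm above the housing's origin, springy downward (4.5 N per mm). A lid whose lugs are through the slots stands on it, underside 33 to 34 mm above the origin. If the lugs miss the slots they rest on the ring and the underside stays 51 mm above the origin.
- ramps (a point): Point on the cup's axis 48 mm up, at the ramps under the ring. Turning the lid clockwise from above (negative about z) brings the lugs under them: over 0.75 rad they draw the lid 3.3 mm down onto the seat (15 N; resistance 0.2 to 0.5 N m), then run level to a hard stop 1.05 rad past the slots. Home: underside about 31 mm above the origin. Friction holds it.
- tube_a: Bystander: clear sample tube with a teal screw cap, 41 mm in diameter, 94 mm tall, upright. Origin: centre of its underside.
- tube_b: Bystander: another such capped tube, 41 mm in diameter, 94 mm tall, upright. Origin: centre of its underside.
- vial: Bystander: small jar with an orange cap, 41 mm in diameter, 53 mm tall. Origin: centre of its underside.
- dropper_1: Bystander: white dropper bottle, 50 mm in diameter, 100 mm tall, to the left. Origin: centre of its underside.
- small_beaker: Bystander: glass beaker, 76 x 70 mm, 85 mm tall, behind on the right. Origin: centre of its underside.
There are look-alikes about, which are no part of the job. What is shaped like the lid but purple or turquoise is not meant.

How it is judged:
On the way, in this order (a step that is already met when the one before it is completed fails the run):
1. the lid is lifted clear of the worktop (height (world z) of lid above 0.065 m), for 0.1 s.
2. its lugs have dropped through the slots (z of lid in the frame of housing below 0.0375 m and horizontal distance between lid and housing below 0.005 m), for 0.1 s.
At the end, for the whole second after the job is handed in: The lid sits in the housing's cup, upright within 0.06 rad, on its axis within 4 mm, at rest and let go, and held down by the ramps: its underside 28 to 31.6 mm above the housing's origin (z of lid in the frame of housing between 0.028 and 0.0316 m and horizontal distance between lid and housing below 0.004 m and angle between lid's own z axis and vertical below 0.06 rad and linear speed of lid below 0.01 m/s); the robot touches nothing.
It fails at once if the lid is pressed or wrenched against the housing with more than 100 N in all (a tight lid alone counts about 30 N) (contact force between lid and housing above 100 N).
It fails at once if a tube, the jar, the dropper bottle or the beaker is moved by more than 30 mm (distance of any of tube_a, tube_b, vial, dropper_1, small_beaker from where it was at the start of the episode above 0.03 m).
It also fails if it takes over 72 s, if anything falls off the work surface, if the arm or the gripper's body presses on something with over 40 N, if the wrist force passes 120 N, or if a joint passes its speed limit or range.

## Working session

There is one attempt and no reset: what is moved stays moved. The work goes in short steps, Python scripts to look and compute and a tool call to move; the robot and the scene stay as the last step left them, time stands still between calls to the robot, and variables do not carry over. Pictures are saved under pics/ and viewed, and the job is handed in when it is done.

Besides the shell and the picture viewer there is one more tool, called after "Emit:" by a JSON object that holds its "op" and its "data". apply_moves: Moves the arm, as the interface text tells. Its arguments: {"type":"object","properties":{"commands":{"type":"array"},"force":{"type":"number"}},"required":["commands"]}

```bash
mkdir -p pics; cat > h.py <<'E'
import numpy as np, cv2, pickle
from workcell import manip
from scipy.spatial.transform import Rotation as R
def snap(name,fn):
    st=manip.get_state(); c=manip.read_camera(name)
    if 'mount' in c:
        q=st['tool_rot']; T=np.eye(4); T[:3,:3]=R.from_quat([q[1],q[2],q[3],q[0]]).as_matrix(); T[:3,3]=st['tool_pos']
        c['extrinsics']=T@np.array(c['mount'])
    pickle.dump(c,open(f'pics/{fn}.pkl','wb')); cv2.imwrite(f'pics/{fn}.png',c['img'][:,:,::-1]); return c
def load(fn): return pickle.load(open(f'pics/{fn}.pkl','rb'))
def K(c): return np.array([[c['fx'],0,c['cx']],[0,c['fy'],c['cy']],[0,0,1.]])
def ray(c,u,v):
    p=cv2.undistortPoints(np.array([[[u,v]]],float),K(c),np.array(c['D'],float))[0,0]
    E=np.array(c['extrinsics']); return E[:3,3],E[:3,:3]@np.array([p[0],p[1],1])
def atz(c,u,v,z):
    o,d=ray(c,u,v); return o+d*(z-o[2])/d[2]
def proj(c,P):
    E=np.linalg.inv(np.array(c['extrinsics'])); rv=cv2.Rodrigues(E[:3,:3])[0]
    return cv2.projectPoints(np.array(P,float).reshape(-1,1,3),rv,E[:3,3],K(c),np.array(c['D'],float))[0][:,0]
def crop(fn,u0,v0,u1,v1,s,out):
    im=load(fn)['img'][v0:v1,u0:u1,::-1]; cv2.imwrite(f'pics/{out}.png',cv2.resize(im,None,fx=s,fy=s,interpolation=cv2.INTER_CUBIC))
E
python3 - <<'E'
from h import *
for n in ['side','top','wrist']: 
    c=snap(n,n+'0'); print(n,c['fx'],np.round(c['extrinsics'],3).tolist(), c['D'])
print(manip.get_state())
E
```

```text
side 360.04106712091453 [[-0.999, 0.03, -0.034, 0.565], [0.045, 0.653, -0.756, 0.869], [-0.0, -0.757, -0.654, 0.785], [0.0, 0.0, 0.0, 1.0]] [0.03819292 0.         0.         0.         0.        ]
top 360.01803269688037 [[0.002, -0.999, 0.054, 0.467], [-1.0, -0.003, -0.018, 0.059], [0.018, -0.054, -0.998, 1.018], [0.0, 0.0, 0.0, 1.0]] [-0.0019287  0.         0.         0.         0.       ]
wrist 266.0942651921809 [[0.304, -0.924, -0.233, 0.256], [-0.953, -0.295, -0.074, -0.573], [-0.001, 0.244, -0.97, 0.384], [0.0, 0.0, 0.0, 1.0]] [-0.04721591  0.          0.          0.          0.        ]
{'t': 0.15, 'joint_positions': array([-1.36661210e+00,  4.91420112e-01,  1.55925493e+00, -1.57442918e-05,
        1.09170013e+00, -1.05616960e-01]), 'dq': array([-3.01893873e-04, -3.32201060e-03, -6.79980390e-04, -8.12623388e-05,
       -5.64966561e-05, -6.64148199e-04]), 'tau': array([ 2.28546691e-03, -6.12896919e+01, -2.58278239e+01,  6.93040481e-02,
        4.73495072e-02, -8.44333704e-05]), 'tool_pos': array([ 0.19052059, -0.59509594,  0.21421538]), 'tool_rot': array([-3.90441178e-04,  9.88026236e-01,  1.54285460e-01, -2.62508606e-05]), 'ft_force': array([0.51920458, 0.62061503, 0.20707184]), 'wrist_torque': array([ 0.01628978,  0.01851791, -0.02281865]), 'gripper_width': 0.09495871687972077}
```

View pics/top0.png

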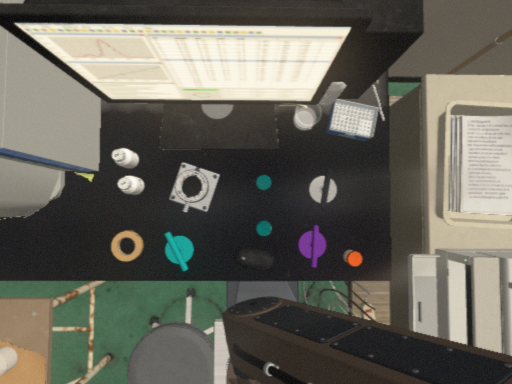

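View pics/side0.png

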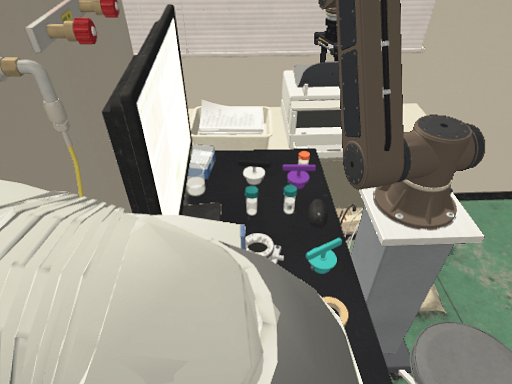

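View pics/wrist0.png

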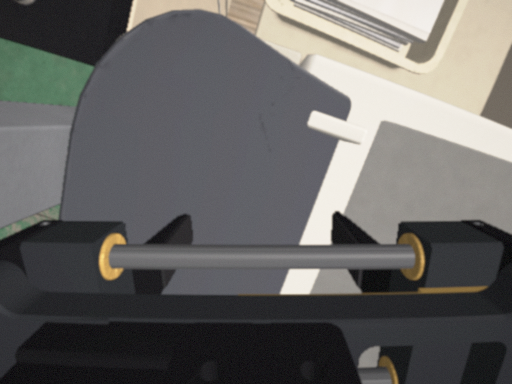

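Top view: there are three lid-shaped things. The metal disc with a black bar at (323,189) fits the lid; the purple one at (312,245) and the turquoise one at (179,250) are look-alikes. The housing is at (194,187), with its nozzle toward (186,208). I'll enlarge the lid and the housing.

```bash
python3 - <<'E'
from h import *
crop('top0',285,155,365,215,8,'c_lid'); crop('top0',155,150,235,220,8,'c_hou')
c=load('top0')
for n,u,v,z in [('lid',323,189,.083),('lid',323,189,.0375),('hou',194,187,.06),('tubeA',264,182,.094),('tubeB',264,228,.094),('purple',312,245,.083)]: print(n,atz(c,u,v,z))
E
```

```text
lid [ 0.51446234 -0.13026295  0.083     ]
lid [ 0.51675502 -0.13945846  0.0375    ]
hou [0.51983502 0.20891605 0.06      ]
tubeA [0.53145114 0.02416175 0.094     ]
tubeB [0.41363929 0.02401116 0.094     ]
purple [ 0.36939635 -0.10062914  0.083     ]
```

View pics/c_lid.png

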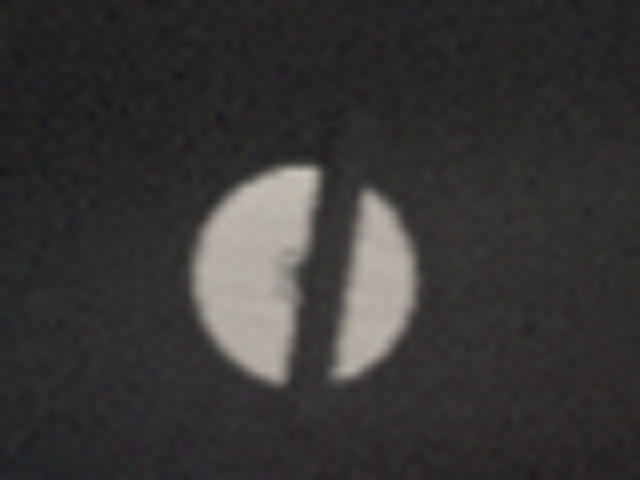

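View pics/c_hou.png

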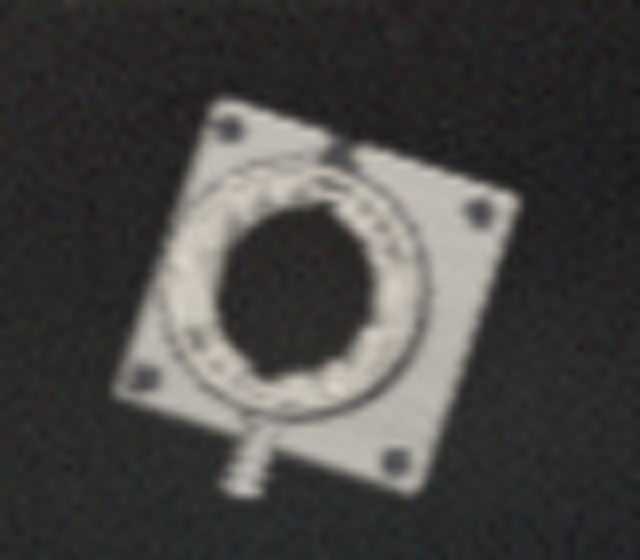

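The crop confirms it: a metal disc centred at about (323,189.4) with a black bar, yaw about -0.12 rad. The housing yaw is about -0.27 rad, and the slots lie at roughly -0.34 rad. I'll lift first, then swing over the lid, turning +z so that joint 6 has room for the clockwise twist.

Emit:
{"op": "apply_moves", "data": {"commands": [0, 0, 40, 0, 0, 0.18, -1, 0, 0, 40, 0, 0, 0.18, -1, 0, 0, 40, 0, 0, 0.18, -1, 15, 20, 0, 0, 0, 0.18, -1, 25, 35, 0, 0, 0, 0.18, -1], "force": 30}}

```text
t: 0.78
tool_pos: [0.2297, -0.5395, 0.3355]
tool_rot: [-0.002, 0.816, 0.579, -0.002]
ft_force: [0.5, -0.2, -0.6]
gripper_width: 0.0948
```

Emit:
{"op": "apply_moves", "data": {"commands": [25, 35, 0, 0, 0, 0.18, -1, 25, 35, 0, 0, 0, 0.18, -1, 25, 35, 0, 0, 0, 0.18, -1, 25, 35, 0, 0, 0, 0.18, -1, 25, 35, 0, 0, 0, 0.18, -1]}}

```text
t: 1.4
tool_pos: [0.3575, -0.3583, 0.3349]
tool_rot: [-0.002, 0.47, 0.883, -0.002]
ft_force: [0.2, -0.3, -0.7]
gripper_width: 0.0952
```

Emit:
{"op": "apply_moves", "data": {"commands": [25, 35, 0, 0, 0, 0.18, -1, 25, 35, 0, 0, 0, 0.18, -1, 25, 35, 0, 0, 0, 0.18, -1, 25, 35, 0, 0, 0, 0.18, -1, 25, 35, 0, 0, 0, 0.18, -1]}}

```text
t: 2.02
tool_pos: [0.4855, -0.1767, 0.3345]
tool_rot: [-0.001, 0.024, 1.0, -0.003]
ft_force: [0.8, -0.2, -0.2]
gripper_width: 0.095
```

```bash
python3 - <<'E'
from h import *
c=snap('wrist','w1'); print(manip.get_state()['joint_positions'].round(3))
print(proj(c,[[.515,-.139,.0375],[.515,-.139,.083]]))
E
```

```text
[-0.468  0.228  1.641 -0.005  1.272 -2.   ]
[[283.48471973 178.34772686]
 [285.57479234 183.92595072]]
```

View pics/w1.png

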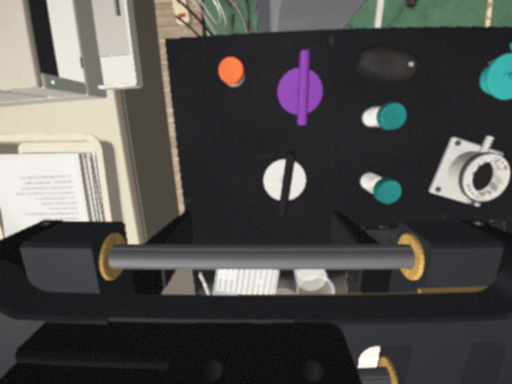

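```bash
python3 - <<'E'
from h import *
crop('w1',245,140,325,220,8,'c_w1')
E
```

```text
(no output)
```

View pics/c_w1.png

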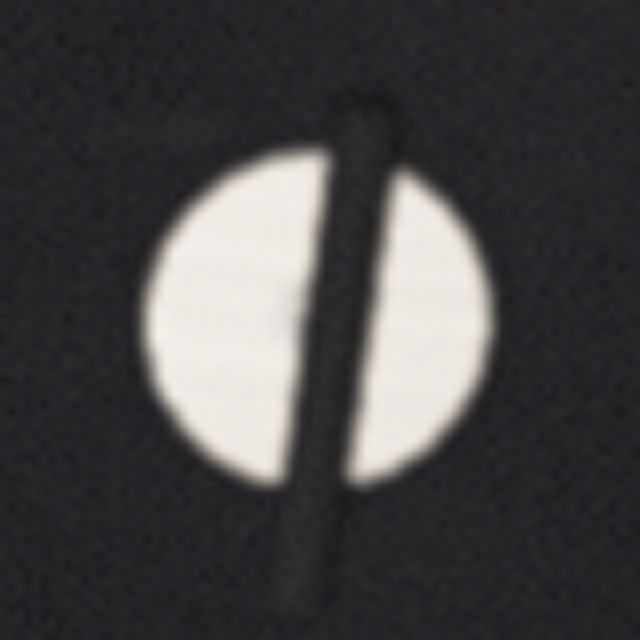

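```bash
python3 - <<'E'
from h import *
c=load('w1')
f=lambda x,y:((x+.5)/8-.5+245,(y+.5)/8-.5+140)
a=atz(c,*f(362,97),.082);b=atz(c,*f(300,605),.082)
print('bar',a,b,(a+b)/2,np.linalg.norm(a-b),np.arctan2(*(a-b)[[1,0]]))
p=atz(c,*f(360,155),.083);q=atz(c,*f(317,480),.083);print('yaw',np.arctan2(*(p-q)[[1,0]]),(p+q)/2)
print('disc',atz(c,*f(319,318),.0375), atz(c,*f(142,318),.0375),atz(c,*f(496,318),.0375))
E
```

```text
bar [ 0.46327574 -0.13077512  0.082     ] [ 0.56868875 -0.14624761  0.082     ] [ 0.51598225 -0.13851136  0.082     ] 0.10654247795611067 2.9958535859073887
yaw 2.986139914262466 [ 0.50796484 -0.13677256  0.083     ]
disc [ 0.51684336 -0.13734575  0.0375    ] [ 0.5149551  -0.17695061  0.0375    ] [ 0.51872037 -0.09770085  0.0375    ]
```

Emit:
{"op": "apply_moves", "data": {"commands": [10, 13, -40, 0, 0, -0.05, -1, 10, 13, -40, 0, 0, -0.05, -1, 10, 13, -40, 0, 0, 0, -1, 0, 0, -40, 0, 0, 0, -1, 0, 0, 0, 0, 0, 0, -1]}}

```text
t: 2.7
tool_pos: [0.5185, -0.1313, 0.1703]
tool_rot: [-0.0, 0.068, 0.998, -0.003]
ft_force: [0.4, 0.2, -0.3]
gripper_width: 0.0949
```

```bash
python3 - <<'E'
from h import *
c=snap('wrist','w2'); s=manip.get_state(); print(s['tool_pos'],s['tool_rot'])
print(proj(c,[[.516,-.138,.083],[.516-.054,-.138+.008,.083],[.516+.054,-.138-.008,.083]]))
crop('w2',180,60,380,210,4,'c_w2')
E
```

```text
[ 0.51940592 -0.13175014  0.17197793] [ 0.00110756  0.06848184  0.9976474  -0.00294466]
[[253.53849999 191.37821554]
 [253.66010067 135.78129608]
 [253.45633882 241.67404968]]
```

View pics/c_w2.png

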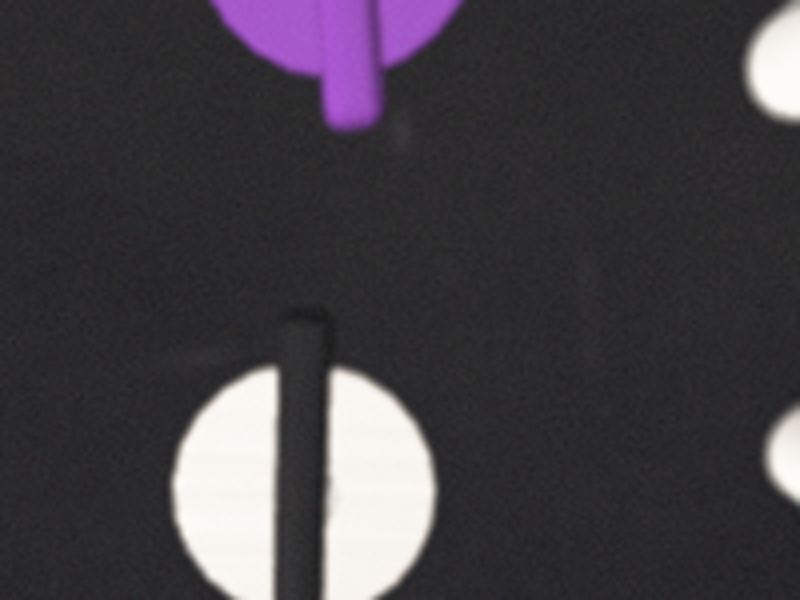

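```bash
python3 - <<'E'
from h import *
c=load('w2')
f=lambda x,y:((x+.5)/4-.5+180,(y+.5)/4-.5+60)
print('end',atz(c,*f(305,318),.082)); p=atz(c,*f(304,370),.083);q=atz(c,*f(299.5,590),.083); print(p,q,np.arctan2(*(q-p)[[1,0]]))
print('disc',atz(c,*f(304,488),.0375), atz(c,*f(172,488),.0375),atz(c,*f(436,488),.0375),atz(c,*f(304,362),.0375))
E
```

```text
end [ 0.46545021 -0.12839276  0.082     ]
[ 0.47760707 -0.13035808  0.083     ] [ 0.53245344 -0.1394218   0.083     ] -0.16377642465207176
disc [ 0.51605017 -0.13710966  0.0375    ] [ 0.51078341 -0.17527272  0.0375    ] [ 0.5212909  -0.09902583  0.0375    ] [ 0.4799145  -0.13190186  0.0375    ]
```

Emit:
{"op": "apply_moves", "data": {"commands": [-2, -5, -20, 0.006, -0.002, -0.022, -1, 0, 0, -35, 0, 0, 0, -1, 0, 0, -30, 0, 0, 0, -1, 0, 0, -20, 0, 0, 0, -1, 0, 0, 0, 0, 0, 0, -1]}}

```text
t: 3.38
tool_pos: [0.5225, -0.1402, 0.0746]
tool_rot: [0.009, 0.081, 0.997, -0.002]
ft_force: [0.5, 0.1, 0.5]
gripper_width: 0.0954
```

```bash
python3 - <<'E'
from h import *
s=manip.get_state(); print(s['tool_pos'],s['tool_rot'],s['ft_force'])
E
```

```text
[ 0.52250564 -0.14016829  0.07457798] [ 0.0094194   0.08068297  0.99669296 -0.00216286] [0.46407186 0.0579123  0.52895434]
```

Emit:
{"op": "apply_moves", "data": {"commands": [0, 0, 0, 0, 0, 0, -1, 0, 0, 0, 0, 0, 0, -1]}}

```text
t: 3.62
tool_pos: [0.524, -0.1409, 0.0777]
tool_rot: [0.012, 0.081, 0.997, -0.003]
ft_force: [0.6, -0.7, 0.4]
gripper_width: 0.0948
```

```bash
python3 - <<'E'
from h import *
s=manip.get_state(); print(s['tool_pos'],s['tool_rot'],s['joint_positions'])
E
```

```text
[ 0.52396195 -0.14092516  0.07772596] [ 0.01156361  0.08081811  0.99665778 -0.00282554] [-0.38527677  0.55164306  1.91109986  0.00252691  0.65509292 -1.79623444]
```

Emit:
{"op": "apply_moves", "data": {"commands": [-6, 4, -10, 0.007, 0.022, 0, -1, 0, 0, -10, 0, 0, 0, -1, 0, 0, 0, 0, 0, 0, -1]}}

```text
t: 4.0
tool_pos: [0.5178, -0.1367, 0.0574]
tool_rot: [0.0, 0.081, 0.997, -0.0]
ft_force: [0.4, -0.4, -0.7]
gripper_width: 0.0951
```

```bash
python3 - <<'E'
from h import *
s=manip.get_state(); print(s['tool_pos'],s['tool_rot'],s['joint_positions'])
E
```

```text
[ 0.51779906 -0.13668099  0.05740083] [ 1.87488804e-04  8.07491516e-02  9.96734404e-01 -2.60985757e-04] [-3.81247648e-01  5.83620877e-01  1.92609574e+00 -6.56733999e-04
  6.31363496e-01 -1.78983961e+00]
```

Emit:
{"op": "apply_moves", "data": {"commands": [0, 0, -3, 0, 0, 0, 0, 0, 0, 0, 0, 0, 0, 0.8, 0, 0, 0, 0, 0, 0, 1, 0, 0, 0, 0, 0, 0, 1, 0, 0, 0, 0, 0, 0, 1], "force": 40}}

```text
t: 4.62
tool_pos: [0.5179, -0.1367, 0.0542]
tool_rot: [0.0, 0.081, 0.997, -0.0]
ft_force: [-0.0, 0.4, 0.4]
gripper_width: 0.0505
```

Emit:
{"op": "apply_moves", "data": {"commands": [0, 0, 0, 0, 0, 0, 1, 0, 0, 0, 0, 0, 0, 1]}}

```text
t: 4.88
tool_pos: [0.518, -0.1368, 0.0543]
tool_rot: [0.0, 0.081, 0.997, -0.0]
ft_force: [0.3, 0.5, 0.4]
gripper_width: 0.0307
```

Emit:
{"op": "apply_moves", "data": {"commands": [0, 0, 0, 0, 0, 0, 1, 0, 0, 0, 0, 0, 0, 1, 0, 0, 0, 0, 0, 0, 1, 0, 0, 0, 0, 0, 0, 1]}}

```text
t: 5.38
tool_pos: [0.5178, -0.1367, 0.0541]
tool_rot: [0.0, 0.081, 0.997, -0.0]
ft_force: [0.4, -0.1, 0.1]
gripper_width: 0.0136
```

```bash
python3 - <<'E'
from h import *
s=manip.get_state(); print(s['tool_pos'],s['tool_rot'],s['ft_force'],s['gripper_width'])
snap('wrist','w3')
E
```

```text
[ 0.51778838 -0.1367338   0.05408164] [ 3.62355054e-05  8.07784904e-02  9.96732053e-01 -2.22669293e-04] [ 0.40929816 -0.10626911  0.14961081] 0.013566938242389479
```

View pics/w3.png

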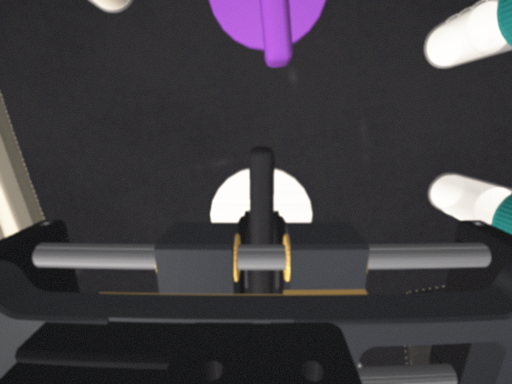

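The bar is gripped (opening 13.6 mm, grey disc centred under the fingers at about column 261). Now I'll lift.

Emit:
{"op": "apply_moves", "data": {"commands": [0, 0, 15, 0, 0, 0, 1, 0, 0, 35, 0, 0, 0, 1, 0, 0, 40, 0, 0, 0, 1, 0, 0, 40, 0, 0, 0, 1, 0, 0, 30, 0, 0, 0, 1]}}

```text
t: 6.05
tool_pos: [0.5159, -0.1359, 0.2206]
tool_rot: [-0.002, 0.081, 0.997, 0.0]
ft_force: [-0.0, -0.9, -2.1]
gripper_width: 0.0135
```

```bash
python3 - <<'E'
from h import *
s=manip.get_state(); print(s['tool_pos'],s['tool_rot'],s['ft_force'],s['wrist_torque'],s['gripper_width'],s['joint_positions'])
snap('wrist','w4')
c=load('w3'); q=[ 3.62355054e-05,8.07784904e-02,9.96732053e-01,-2.22669293e-04]
for u,v in [(210,212),(312,212),(261,167)]: print(atz(c,u,v,.0375))
print('barend',atz(c,261,149,.082))
E
```

```text
[ 0.51593087 -0.13591912  0.22063473] [-1.69403812e-03  8.07793291e-02  9.96730504e-01  3.63116346e-04] [-1.19222437e-03 -9.06596013e-01 -2.12931284e+00] [ 0.07658677 -0.13484942  0.01908645] 0.013475106780592787 [-3.81265351e-01  3.56089687e-01  1.77272572e+00 -3.63263883e-04
  1.01622853e+00 -1.79013474e+00]
[ 0.5079248  -0.17232035  0.0375    ]
[ 0.52016253 -0.09774144  0.0375    ]
[ 0.48087679 -0.12956067  0.0375    ]
barend [ 0.46427889 -0.12673424  0.082     ]
```

View pics/w4.png

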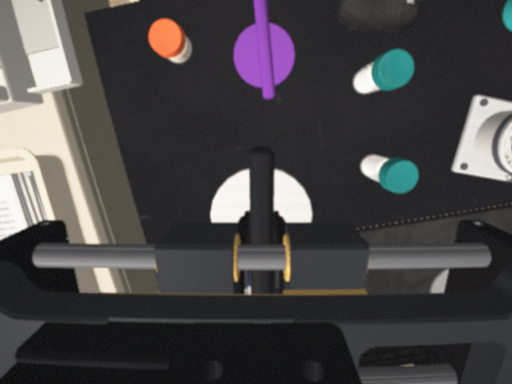

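Lifted. Now over to near the housing, high enough to clear the tubes, for a look at the slots.

Emit:
{"op": "apply_moves", "data": {"commands": [8, 40, 0, 0, 0, 0, 1, 8, 45, 0, 0, 0, 0, 1, 8, 45, 0, 0, 0, 0, 1, 8, 45, 0, 0, 0, 0, 1, 8, 40, 0, 0, 0, 0, 1]}}

```text
t: 6.72
tool_pos: [0.5565, 0.0826, 0.2279]
tool_rot: [0.003, 0.083, 0.997, -0.001]
ft_force: [1.4, -0.9, -1.4]
gripper_width: 0.014
```

Emit:
{"op": "apply_moves", "data": {"commands": [10, 25, 0, 0, 0, 0, 1, 5, 15, 0, 0, 0, 0, 1, 0, 0, 0, 0, 0, 0, 1, 0, 0, 0, 0, 0, 0, 1]}}

```text
t: 7.22
tool_pos: [0.5707, 0.1254, 0.2283]
tool_rot: [0.002, 0.082, 0.997, -0.001]
ft_force: [0.3, -0.8, -3.4]
gripper_width: 0.0137
```

```bash
python3 - <<'E'
from h import *
s=manip.get_state(); print(s['tool_pos'],s['tool_rot'],s['ft_force'],s['gripper_width'],s['joint_positions'])
snap('wrist','w5')
E
```

```text
[0.57068172 0.12539924 0.2283324 ] [ 0.00242625  0.08169309  0.99665406 -0.00102108] [ 0.25231923 -0.77341094 -3.41662243] 0.013698591753177879 [ 0.10463344  0.41772652  1.64714362 -0.00330874  1.07233485 -1.3010184 ]
```

View pics/w5.png

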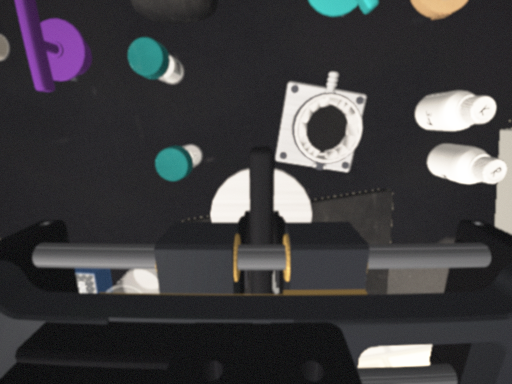

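```bash
python3 - <<'E'
from h import *
crop('w5',270,65,380,180,7,'c_w5')
E
```

```text
(no output)
```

View pics/c_w5.png

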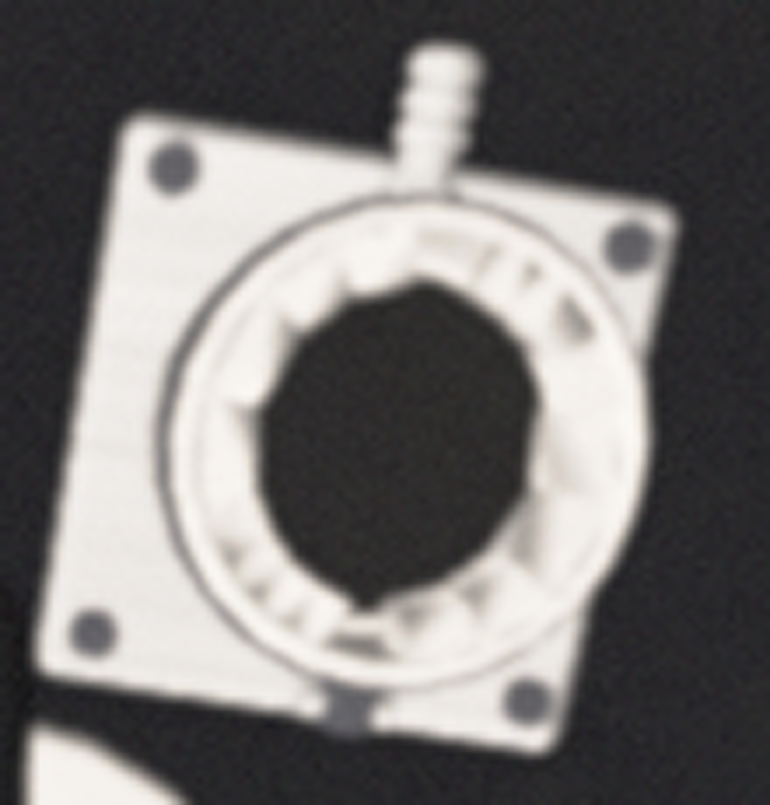

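```bash
python3 - <<'E'
from h import *
c=load('top0')
for z in (0.02,.1,.2,.3,.4): print(z,atz(c,220,103,z),atz(c,200,28,z), atz(c,220,150,z))
c=load('side0')
print(atz(c,205,210,0.02),atz(c,180,240,0.02))
f=lambda x,y:((x+.5)/7-.5+270,(y+.5)/7-.5+65)
c=load('w5')
C=atz(c,*f(407,440),.06); print('mouth',C)
for n,x,y,z in [('nozz',445,60,.02),('dot',345,710,.012),('s1',430,245,.05),('s2',360,640,.05),('h1',175,165,.012),('h2',630,245,.012),('h3',527,700,.012),('h4',93,632,.012)]: print(n,atz(c,*f(x,y),z))
E
```

```text
0.02 [0.75835344 0.14522263 0.02      ] [0.97376441 0.20357916 0.02      ] [0.62551292 0.14417203 0.02      ]
0.1 [0.73502057 0.1382799  0.1       ] [0.93315887 0.19195713 0.1       ] [0.61283182 0.13731354 0.1       ]
0.2 [0.70585447 0.12960149 0.2       ] [0.88240195 0.1774296  0.2       ] [0.59698045 0.12874044 0.2       ]
0.3 [0.67668838 0.12092308 0.3       ] [0.83164502 0.16290206 0.3       ] [0.58112907 0.12016733 0.3       ]
0.4 [0.64752228 0.11224468 0.4       ] [0.78088809 0.14837453 0.4       ] [0.5652777  0.11159423 0.4       ]
[0.67824581 0.03137776 0.02      ] [0.74248877 0.15536916 0.02      ]
mouth [0.52304093 0.21800496 0.06      ]
nozz [0.45586631 0.24247623 0.02      ]
dot [0.57883387 0.21053854 0.012     ]
s1 [0.49026399 0.22818462 0.05      ]
s2 [0.55868702 0.20771321 0.05      ]
h1 [0.46588436 0.19001889 0.012     ]
h2 [0.49501676 0.27758543 0.012     ]
h3 [0.58292051 0.24865729 0.012     ]
h4 [0.55408977 0.1607216  0.012     ]
```

Housing at about (0.5245, 0.219), yaw -0.32 rad from the four foot bolts at crop (175,165), (630,245), (527,700) and (93,632). The slots are unclear, so I'll go lower beside the cup for a sharper view.

Emit:
{"op": "apply_moves", "data": {"commands": [5, 0, -30, 0, 0, 0, 1, 5, 0, -30, 0, 0, 0, 1, 0, 0, -30, 0, 0, 0, 1, 0, 0, 0, 0, 0, 0, 1, 0, 0, 0, 0, 0, 0, 1]}}

```text
t: 7.9
tool_pos: [0.5814, 0.1209, 0.1386]
tool_rot: [0.004, 0.084, 0.996, -0.001]
ft_force: [0.7, -0.5, -1.6]
gripper_width: 0.0137
```

```bash
python3 - <<'E'
from h import *
s=manip.get_state(); print(s['tool_pos'],s['tool_rot'],s['ft_force'],s['gripper_width'],s['joint_positions'])
c=snap('wrist','w6'); print(proj(c,[.5245,.219,.06]))
crop('w6',290,30,430,170,5,'c_w6')
E
```

```text
[0.58137145 0.12092217 0.13855264] [ 3.98874320e-03  8.44103667e-02  9.96422670e-01 -9.17886935e-04] [ 0.74756019 -0.53069257 -1.5777567 ] 0.013693785535418638 [ 0.09535358  0.52963798  1.72371116 -0.00419253  0.8807274  -1.3037627 ]
[[355.86051903 117.46831014]]
```

View pics/w6.png

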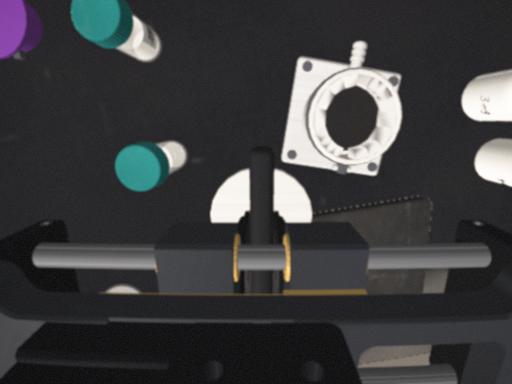

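View pics/c_w6.png

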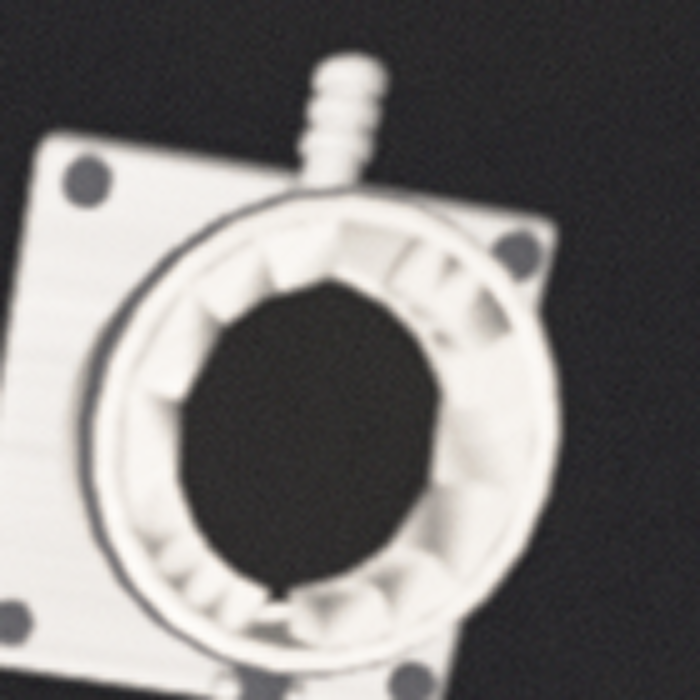

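Emit:
{"op": "apply_moves", "data": {"commands": [5, 25, 3, 0, -0.008, 0, 1, 5, 35, 0, 0, 0, 0, 1, 3, 25, 0, 0, 0, 0, 1, 0, 10, 0, 0, 0, 0, 1, 0, 0, 0, 0, 0, 0, 1]}}

```text
t: 8.57
tool_pos: [0.5963, 0.2175, 0.148]
tool_rot: [0.012, 0.085, 0.996, 0.0]
ft_force: [1.2, -0.5, -2.8]
gripper_width: 0.0138
```

```bash
python3 - <<'E'
from h import *
s=manip.get_state(); print(s['tool_pos'],s['tool_rot'],s['ft_force'],s['gripper_width'],s['joint_positions'])
c=snap('wrist','w7'); p=proj(c,[.5245,.219,.06])[0]; print(p)
u,v=p.astype(int); im=c['img'][v-62:v+62,u-62:u+62,::-1].astype(float)
im=np.clip((im/255)**2.2*255*1.15,0,255).astype(np.uint8)
cv2.imwrite('pics/c_w7.png',cv2.resize(im,None,fx=6,fy=6,interpolation=cv2.INTER_CUBIC)[:,:][72:672])
print(u-62,v-62+12)
E
```

```text
[0.59628265 0.21752412 0.148043  ] [1.20852943e-02 8.51743379e-02 9.96292660e-01 4.62020691e-04] [ 1.15366843 -0.51461068 -2.78447745] 0.013828380262096459 [ 0.24882272  0.56540605  1.62043729 -0.00878097  0.93262975 -1.14625626]
[248.06595111 117.4873821 ]
186 67
```

View pics/c_w7.png

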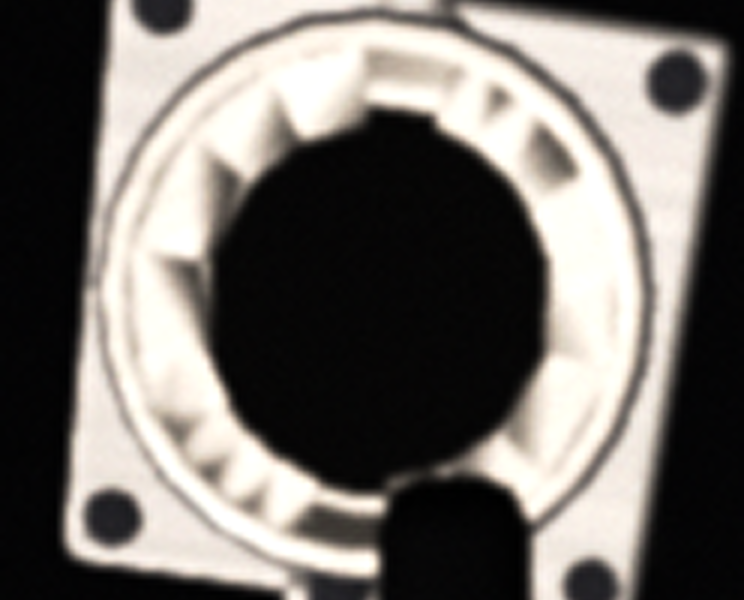

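```bash
python3 - <<'E'
from h import *
c=load('w7')
f=lambda x,y:((x+.5)/6-.5+186,(y+.5)/6-.5+67)
C=atz(c,*f(375,293),.06); print('C',C)
for n,x,y,z in [('L',103,290,.06),('R',650,290,.06),('T',375,12,.06),('notchL',370,108,.058),('notchR',437,110,.058),('outL',366,50,.055),('outR',462,68,.055),('botL',303,525,.055),('h1',163,5,.012),('h2',677,82,.012),('h3',590,583,.012),('h4',112,518,.012)]:
  P=atz(c,*f(x,y),z); d=P-C; print(n,P.round(4),'r',np.hypot(*d[:2]).round(4),'ang',np.arctan2(d[1],d[0])-np.pi)
E
```

```text
C [0.52266029 0.21935838 0.06      ]
L [0.5148 0.1778 0.06  ] r 0.0423 ang -4.8983201396712595
R [0.5295 0.2615 0.06  ] r 0.0427 ang -1.730974796074971
T [0.4825 0.2268 0.06  ] r 0.0408 ang -0.18326317718555796
notchL [0.4956 0.2235 0.058 ] r 0.0274 ang -0.1522778828565321
notchR [0.4976 0.2335 0.058 ] r 0.0288 ang -0.5147541530571882
outL [0.4868 0.2244 0.055 ] r 0.0362 ang -0.13894387164212185
outR [0.4919 0.2384 0.055 ] r 0.0362 ang -0.5544926125695939
botL [0.5568 0.2008 0.055 ] r 0.0389 ang -3.640761448329015
h1 [0.4667 0.1893 0.012 ] r 0.0635 ang -5.789450019216497
h2 [0.4952 0.2772 0.012 ] r 0.0641 ang -1.127145497303518
h3 [0.5823 0.2482 0.012 ] r 0.0663 ang -2.6916639467314805
h4 [0.5542 0.1601 0.012 ] r 0.0671 ang -4.222700834024595
```

Now the slots are clear: the top slot notch is at crop (370–437,110) and the bottom one starts at (303,525). The slot yaw is about -0.34 rad, and the mouth centre about (0.523, 0.218–0.219). I'll move above the mouth, set the yaw and level the tool.

Emit:
{"op": "apply_moves", "data": {"commands": [-25, 0, 0, 0, 0.024, -0.08, 1, -25, 0, 0, 0, 0, -0.08, 1, -20, 0, 0, 0, 0, 0, 1, 0, 0, 0, 0, 0, 0, 1, 0, 0, 0, 0, 0, 0, 1]}}

```text
t: 9.25
tool_pos: [0.5257, 0.2126, 0.1492]
tool_rot: [0.001, 0.169, 0.986, -0.001]
ft_force: [-0.3, -0.0, -2.1]
gripper_width: 0.0138
```

```bash
cat > s.py <<'E'
from h import *
s=manip.get_state(); q=s['tool_rot']; M=R.from_quat([q[1],q[2],q[3],q[0]]).as_matrix()
print('t',s['t'],'pos',(s['tool_pos']*1000).round(1),'lidyaw',(np.arctan2(M[1,1],M[0,1])-np.pi/2).round(3),'fix rx,ry',M[1,2].round(4)*-1,M[0,2].round(4),'F',s['ft_force'].round(1),'T',s['wrist_torque'].round(2),'w',round(s['gripper_width'],4),'j6',s['joint_positions'][5].round(2))
E
python3 s.py
```

```text
t 9.25 pos [525.7 212.6 149.2] lidyaw -0.34 fix rx,ry 0.0024 0.0007 F [-0.3 -0.  -2.1] T [ 0.08 -0.22  0.06] w 0.0138 j6 -0.96
```

Emit:
{"op": "apply_moves", "data": {"commands": [-2.5, 6, -10, 0.002, 0, 0, 1, 0, 0, -10, 0, 0, 0, 1, 0, 0, -8, 0, 0, 0, 1, 0, 0, 0, 0, 0, 0, 1]}}

```text
t: 9.75
tool_pos: [0.5241, 0.2186, 0.1182]
tool_rot: [0.0, 0.17, 0.985, -0.0]
ft_force: [-0.8, 0.1, -3.1]
gripper_width: 0.0136
```

```bash
python3 s.py; python3 - <<'E'
from h import *
snap('top','t2'); snap('wrist','w8'); snap('side','s2')
crop('t2',150,140,240,230,6,'c_t2'); crop('s2',200,190,330,300,5,'c_s2')
E
```

```text
t 9.75 pos [524.1 218.6 118.2] lidyaw -0.341 fix rx,ry 0.0006 -0.0 F [-0.8  0.1 -3.1] T [ 0.08 -0.15  0.01] w 0.0136 j6 -0.95
```

View pics/w8.png

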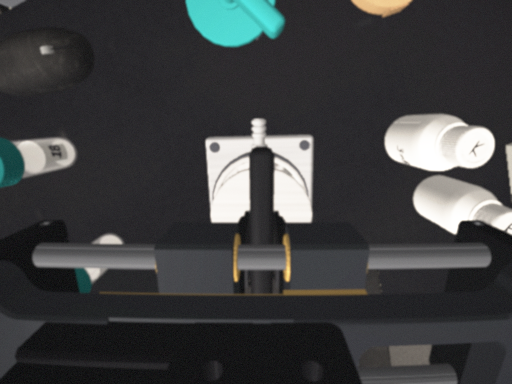

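View pics/c_s2.png

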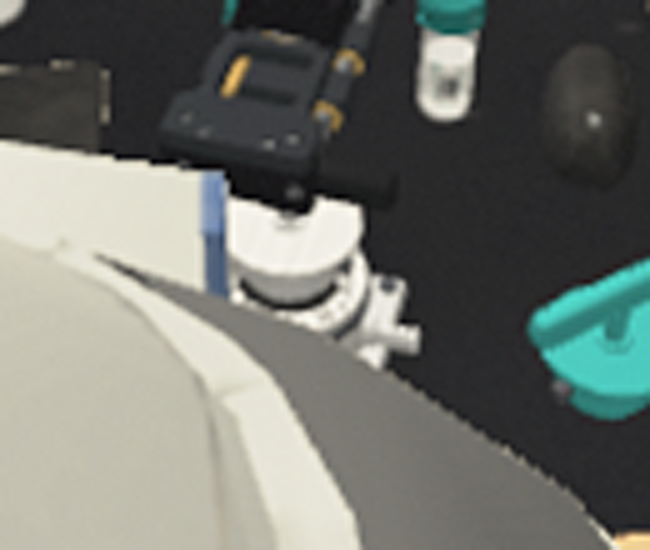

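```bash
python3 - <<'E'
from h import *
c=load('w8'); s=manip.get_state(); t=s['tool_pos']
crop('w8',195,110,325,225,6,'c_w8')
print(proj(c,[[t[0],t[1],z] for z in (.012,.06,.10,.137)]))
E
```

```text
[[260.18029843 188.67887786]
 [259.92451478 201.4886869 ]
 [259.62089682 216.71122561]
 [259.21357819 237.16254529]]
```

View pics/c_w8.png

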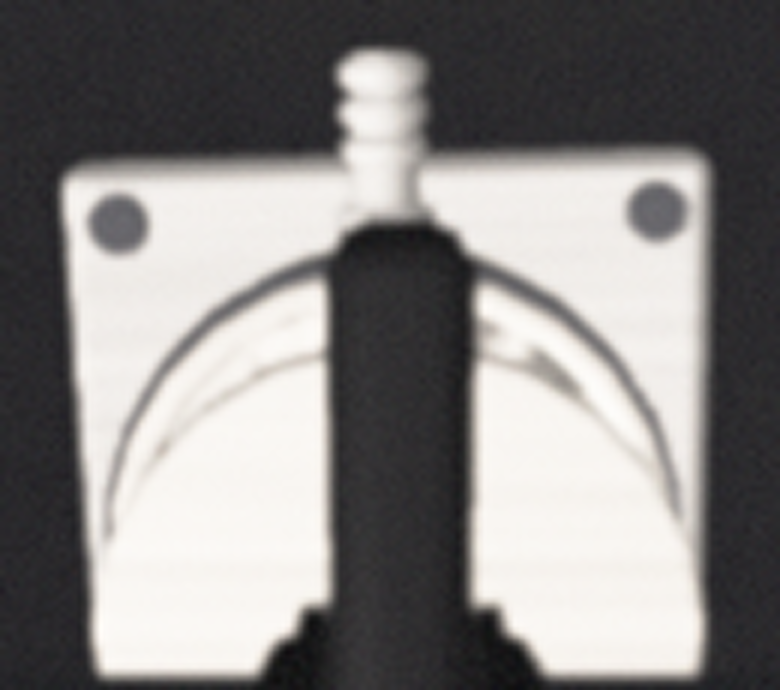

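```bash
python3 - <<'E'
from h import *
c=load('w8')
f=lambda x,y:((x+.5)/6-.5+195,(y+.5)/6-.5+110)
a=atz(c,*f(119,224),.012);b=atz(c,*f(656,211),.012); d=b-a; yaw=np.arctan2(-d[0],d[1])*-1
print(a,b,np.linalg.norm(d)); 
ax=np.array([d[1],-d[0]])/np.linalg.norm(d); print('yaw',np.arctan2(ax[1],ax[0])); print('centre', (a+b)[:2]/2+ax*np.linalg.norm(d)/2)
# lid disc in tool frame; z of disc
zd=.1182-.0542+.0375
L=atz(c,*f(95,620),zd);Rr=atz(c,*f(703,620),zd);print(L,Rr,(L+Rr)/2,np.linalg.norm(L-Rr))
l=atz(c,*f(332,450),zd+.0455);r=atz(c,*f(470,450),zd+.0455);print('bar',(l+r)/2,np.linalg.norm(l-r))
E
```

```text
[0.46670646 0.18911322 0.012     ] [0.49563281 0.27689555 0.012     ] 0.09242549621363973
yaw -0.31831785122698447
centre [0.5250608  0.21854121]
[0.50887342 0.18541333 0.1015    ] [0.53415351 0.25641413 0.1015    ] [0.52151346 0.22091373 0.1015    ] 0.07536707935649448
bar [0.49137766 0.23192912 0.147     ] 0.012579901341590972
```

Emit:
{"op": "apply_moves", "data": {"commands": [0, 0, -4, 0, 0, 0, 1, 0, 0, -3, 0, 0, 0, 1, 0, 0, -2, 0, 0, 0, 1, 0, 0, 0, 0, 0, 0, 1]}}

```text
t: 10.4
tool_pos: [0.5247, 0.2187, 0.1103]
tool_rot: [0.001, 0.17, 0.985, 0.0]
ft_force: [-0.1, -0.1, -3.0]
gripper_width: 0.0139
```

```bash
python3 s.py
```

```text
t 10.4 pos [524.7 218.7 110.3] lidyaw -0.341 fix rx,ry -0.0002 0.0027 F [-0.1 -0.1 -3. ] T [ 0.06 -0.14  0.03] w 0.0139 j6 -0.95
```

No contact yet (the foot is just inside the mouth). Continuing in small steps.

Emit:
{"op": "apply_moves", "data": {"commands": [-0.5, 0, -2, 0, 0.002, 0, 1, 0, 0, -2, 0, 0, 0, 1, 0, 0, 0, 0, 0, 0, 1]}}

```text
t: 10.78
tool_pos: [0.5242, 0.2187, 0.1061]
tool_rot: [0.0, 0.17, 0.985, 0.0]
ft_force: [0.4, 0.6, -3.1]
gripper_width: 0.0139
```

Emit:
{"op": "apply_moves", "data": {"commands": [0, 0, -2, 0, 0, 0, 1, 0, 0, 0, 0, 0, 0, 1]}}

```text
t: 11.02
tool_pos: [0.5242, 0.2187, 0.104]
tool_rot: [0.0, 0.17, 0.985, 0.0]
ft_force: [-0.5, 0.2, -1.9]
gripper_width: 0.0141
```

```bash
python3 s.py
```

```text
t 11.025 pos [524.2 218.7 104. ] lidyaw -0.341 fix rx,ry -0.0002 0.0007 F [-0.5  0.2 -1.9] T [ 0.08 -0.19  0.01] w 0.0141 j6 -0.95
```

Emit:
{"op": "apply_moves", "data": {"commands": [0, 0, -2, 0, 0, 0, 1, 0, 0, 0, 0, 0, 0, 1]}}

```text
t: 11.28
tool_pos: [0.5242, 0.2187, 0.1019]
tool_rot: [0.0, 0.17, 0.985, 0.0]
ft_force: [-0.0, 0.2, -1.6]
gripper_width: 0.0133
```

```bash
python3 s.py
```

```text
t 11.275 pos [524.2 218.7 101.9] lidyaw -0.341 fix rx,ry -0.0002 0.0007 F [-0.   0.2 -1.6] T [ 0.1  -0.14 -0.03] w 0.0133 j6 -0.95
```

Emit:
{"op": "apply_moves", "data": {"commands": [0, 0, -2, 0, 0, 0, 1, 0, 0, -2, 0, 0, 0, 1, 0, 0, 0, 0, 0, 0, 1]}}

```text
t: 11.65
tool_pos: [0.5242, 0.2187, 0.0976]
tool_rot: [0.0, 0.17, 0.985, 0.0]
ft_force: [0.7, 0.1, -2.1]
gripper_width: 0.0134
```

```bash
python3 s.py
```

```text
t 11.65 pos [524.2 218.7  97.6] lidyaw -0.341 fix rx,ry -0.0002 0.0006 F [ 0.7  0.1 -2.1] T [ 0.05 -0.09 -0.04] w 0.0134 j6 -0.95
```

The lugs are in the slots on the first try, with almost no force. On to the seat (TCP about 88).

Emit:
{"op": "apply_moves", "data": {"commands": [0, 0, -2, 0, 0, 0, 1, 0, 0, -2, 0, 0, 0, 1, 0, 0, -2, 0, 0, 0, 1, 0, 0, -1, 0, 0, 0, 1, 0, 0, 0, 0, 0, 0, 1]}}

```text
t: 12.28
tool_pos: [0.5242, 0.2187, 0.09]
tool_rot: [0.0, 0.17, 0.985, 0.0]
ft_force: [-0.9, -0.9, -2.3]
gripper_width: 0.0137
```

```bash
python3 s.py
```

```text
t 12.275 pos [524.2 218.7  90. ] lidyaw -0.341 fix rx,ry -0.0002 0.0006 F [-0.9 -0.9 -2.3] T [ 0.09 -0.15  0.  ] w 0.0137 j6 -0.95
```

Emit:
{"op": "apply_moves", "data": {"commands": [0, 0, -1, 0, 0, 0, 1, 0, 0, -1, 0, 0, 0, 1, 0, 0, 0, 0, 0, 0, 1], "force": 60}}

```text
t: 12.65
tool_pos: [0.5243, 0.2188, 0.088]
tool_rot: [0.0, 0.17, 0.985, 0.0]
ft_force: [-0.0, 0.1, -2.6]
gripper_width: 0.0137
```

```bash
python3 s.py
```

```text
t 12.65 pos [524.3 218.8  88. ] lidyaw -0.341 fix rx,ry -0.0003 0.0009 F [-0.   0.1 -2.6] T [ 0.07 -0.13  0.02] w 0.0137 j6 -0.95
```

Emit:
{"op": "apply_moves", "data": {"commands": [0, 0, -1, 0, 0, 0, 1, 0, 0, 0, 0, 0, 0, 1, 0, 0, 0, 0, 0, 0, 1]}}

```text
t: 13.02
tool_pos: [0.5244, 0.2188, 0.0874]
tool_rot: [0.001, 0.17, 0.985, 0.0]
ft_force: [-1.6, -0.3, 0.5]
gripper_width: 0.0134
```

```bash
python3 s.py
```

```text
t 13.025 pos [524.4 218.8  87.4] lidyaw -0.341 fix rx,ry -0.0004 0.0014 F [-1.6 -0.3  0.5] T [ 0.03 -0.03 -0.01] w 0.0134 j6 -0.95
```

On the seat. Now the clockwise twist, following the ramp down.

Emit:
{"op": "apply_moves", "data": {"commands": [0, 0, -0.3, 0, 0, -0.06, 1, 0, 0, -0.3, 0, 0, -0.06, 1, 0, 0, -0.3, 0, 0, -0.06, 1, 0, 0, 0, 0, 0, 0, 1]}}

```text
t: 13.52
tool_pos: [0.5243, 0.2188, 0.087]
tool_rot: [0.001, 0.26, 0.966, 0.0]
ft_force: [-1.1, -1.2, 2.0]
gripper_width: 0.0137
```

```bash
python3 s.py
```

```text
t 13.525 pos [524.3 218.8  87. ] lidyaw -0.526 fix rx,ry -0.0002 0.0016 F [-1.1 -1.2  2. ] T [-0.11 -0.03  0.01] w 0.0137 j6 -0.77
```

Emit:
{"op": "apply_moves", "data": {"commands": [0, 0, -0.5, 0, 0, -0.06, 1, 0, 0, -0.5, 0, 0, -0.06, 1, 0, 0, -0.5, 0, 0, -0.06, 1, 0, 0, 0, 0, 0, 0, 1]}}

```text
t: 14.02
tool_pos: [0.5243, 0.2188, 0.0866]
tool_rot: [0.001, 0.345, 0.939, 0.0]
ft_force: [-1.2, -1.6, 2.2]
gripper_width: 0.0137
```

```bash
python3 s.py
```

```text
t 14.025 pos [524.3 218.8  86.6] lidyaw -0.704 fix rx,ry -0.0 0.0024 F [-1.2 -1.6  2.2] T [-0.14  0.12  0.06] w 0.0137 j6 -0.59
```

Emit:
{"op": "apply_moves", "data": {"commands": [0, 0, -0.9, 0, 0, -0.06, 1, 0, 0, -0.9, 0, 0, -0.06, 1, 0, 0, -0.9, 0, 0, -0.06, 1, 0, 0, 0, 0, 0, 0, 1]}}

```text
t: 14.52
tool_pos: [0.5247, 0.2187, 0.0857]
tool_rot: [0.002, 0.426, 0.905, 0.001]
ft_force: [-1.4, -1.8, 8.1]
gripper_width: 0.014
```

```bash
python3 s.py
```

```text
t 14.525 pos [524.7 218.7  85.7] lidyaw -0.879 fix rx,ry 0.0005 0.004 F [-1.4 -1.8  8.1] T [-0.26  0.22 -0.02] w 0.014 j6 -0.41
```

Emit:
{"op": "apply_moves", "data": {"commands": [-0.3, 0, -0.6, 0, 0.003, -0.06, 1, 0, 0, -0.6, 0, 0, -0.06, 1, 0, 0, -0.6, 0, 0, -0.06, 1, 0, 0, 0, 0, 0, 0, 1]}}

```text
t: 15.02
tool_pos: [0.5244, 0.2185, 0.0852]
tool_rot: [0.001, 0.503, 0.864, 0.0]
ft_force: [-0.7, 0.0, 0.3]
gripper_width: 0.0142
```

```bash
python3 s.py
```

```text
t 15.025 pos [524.4 218.5  85.2] lidyaw -1.054 fix rx,ry 0.0008 0.0018 F [-0.7  0.   0.3] T [-0.07 -0.04 -0.02] w 0.0142 j6 -0.24
```

Emit:
{"op": "apply_moves", "data": {"commands": [0, 0, -0.4, 0, 0, -0.06, 1, 0, 0, -0.4, 0, 0, -0.06, 1, 0, 0, -0.2, 0, 0, -0.06, 1, 0, 0, 0, 0, 0, 0, 1]}}

```text
t: 15.52
tool_pos: [0.5244, 0.2185, 0.0848]
tool_rot: [0.001, 0.576, 0.818, 0.0]
ft_force: [-1.5, -1.9, 1.9]
gripper_width: 0.0136
```

```bash
python3 s.py
```

```text
t 15.525 pos [524.4 218.5  84.8] lidyaw -1.227 fix rx,ry 0.0012 0.0021 F [-1.5 -1.9  1.9] T [-0.12  0.1  -0.12] w 0.0136 j6 -0.06
```

Emit:
{"op": "apply_moves", "data": {"commands": [0, 0, -0.2, 0, 0, -0.05, 1, 0, 0, -0.2, 0, 0, -0.05, 1, 0, 0, 0, 0, 0, 0, 1]}}

```text
t: 15.9
tool_pos: [0.5245, 0.2183, 0.0848]
tool_rot: [0.001, 0.613, 0.79, 0.0]
ft_force: [-1.6, -0.2, 3.7]
gripper_width: 0.0137
```

```bash
python3 s.py
```

```text
t 15.9 pos [524.5 218.3  84.8] lidyaw -1.321 fix rx,ry 0.0017 0.0022 F [-1.6 -0.2  3.7] T [-0.03  0.13 -0.11] w 0.0137 j6 0.03
```

Emit:
{"op": "apply_moves", "data": {"commands": [0, 0, 0, 0, 0, -0.04, 1, 0, 0, 0, 0, 0, -0.03, 1, 0, 0, 0, 0, 0, 0, 1]}}

```text
t: 16.27
tool_pos: [0.524, 0.2183, 0.0848]
tool_rot: [0.001, 0.638, 0.77, -0.001]
ft_force: [-2.4, -1.8, 3.9]
gripper_width: 0.0137
```

```bash
python3 s.py
```

```text
t 16.275 pos [524.  218.3  84.8] lidyaw -1.385 fix rx,ry 0.0023 0.0012 F [-2.4 -1.8  3.9] T [-0.1   0.15  0.42] w 0.0137 j6 0.1
```

Emit:
{"op": "apply_moves", "data": {"commands": [0, 0, 0, 0, 0, -0.03, 1, 0, 0, 0, 0, 0, 0, 1]}}

```text
t: 16.52
tool_pos: [0.524, 0.2182, 0.0848]
tool_rot: [0.001, 0.649, 0.761, -0.001]
ft_force: [-2.2, -0.8, 4.1]
gripper_width: 0.0139
```

```bash
python3 s.py
```

```text
t 16.525 pos [524.  218.2  84.8] lidyaw -1.413 fix rx,ry 0.0031 0.0012 F [-2.2 -0.8  4.1] T [-0.18  0.31  1.02] w 0.0139 j6 0.13
```

The torque rose to 1.0 N m at 1.07 rad, which is the hard stop. I'll unload the wind-up slightly, open and look.

Emit:
{"op": "apply_moves", "data": {"commands": [0, 0, 0, 0, 0, 0.015, 1, 0, 0, 0, 0, 0, 0, 0.4, 0, 0, 0, 0, 0, 0, 0, 0, 0, 0, 0, 0, 0, -0.5, 0, 0, 0, 0, 0, 0, -0.5]}}

```text
t: 17.15
tool_pos: [0.5248, 0.2185, 0.0843]
tool_rot: [0.001, 0.644, 0.765, 0.0]
ft_force: [-0.4, 0.9, -0.6]
gripper_width: 0.0482
```

```bash
python3 s.py; python3 - <<'E'
from h import *
c=snap('wrist','w9')
E
```

```text
t 17.15 pos [524.8 218.5  84.3] lidyaw -1.399 fix rx,ry 0.0017 0.0023 F [-0.4  0.9 -0.6] T [-0.04 -0.12  0.04] w 0.0482 j6 0.11
```

View pics/w9.png

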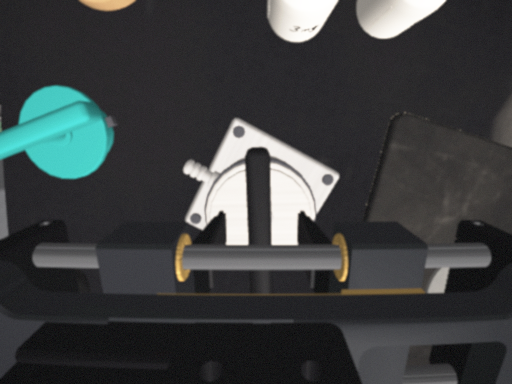

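Emit:
{"op": "apply_moves", "data": {"commands": [0, 0, 5, 0, 0, 0, -0.5, 0, 0, 20, 0, 0, 0, -0.5, 0, 0, 40, 0, 0, 0, -0.5, 0, 0, 40, 0, 0, 0, -0.5, 0, 0, 0, 0, 0, 0, -0.5]}}

```text
t: 17.82
tool_pos: [0.5245, 0.2184, 0.1933]
tool_rot: [0.001, 0.644, 0.765, 0.0]
ft_force: [-0.1, 0.5, -0.9]
gripper_width: 0.0712
```

```bash
python3 s.py; python3 - <<'E'
from h import *
c=snap('wrist','w10'); snap('side','s3'); crop('s3',200,190,330,300,5,'c_s3'); crop('w10',175,75,345,205,4,'c_w10')
E
```

```text
t 17.825 pos [524.5 218.4 193.3] lidyaw -1.4 fix rx,ry 0.0016 0.0021 F [-0.1  0.5 -0.9] T [-0.02 -0.13  0.02] w 0.0712 j6 0.11
```

View pics/c_w10.png

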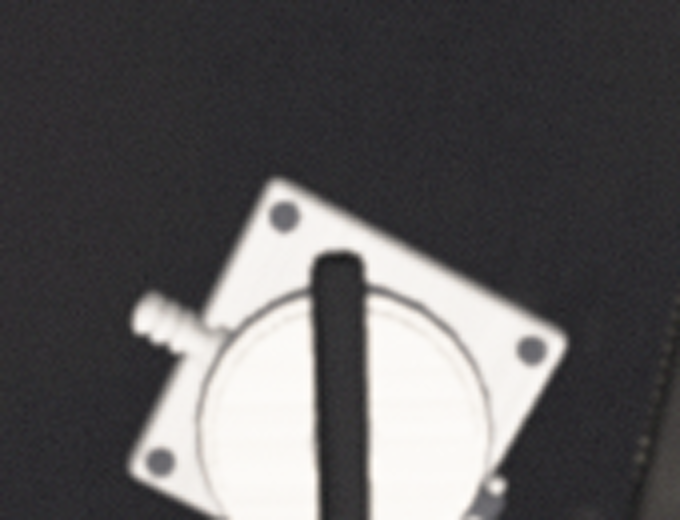

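View pics/c_s3.png

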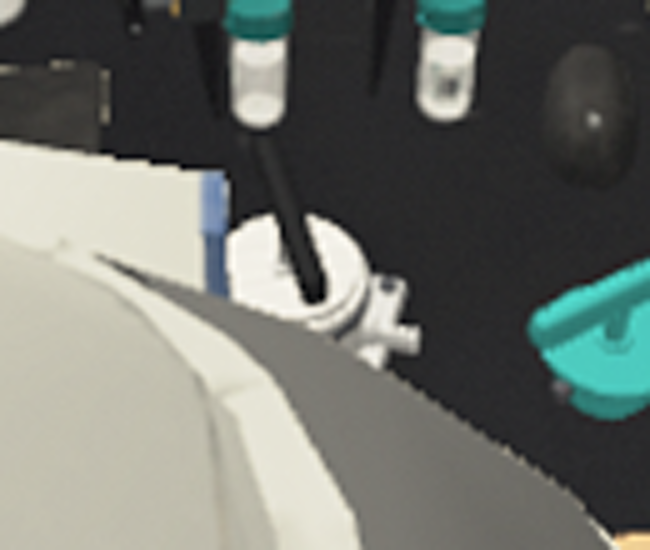

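```bash
python3 - <<'E'
from h import *
c=load('w10'); f=lambda x,y:((x+.5)/4-.5+175,(y+.5)/4-.5+75)
p=atz(c,*f(339,290),.114);q=atz(c,*f(345,500),.114); print('baryaw',np.arctan2(*(p-q)[[1,0]])-np.pi)
for z in (.0685,.0715):
  L=atz(c,*f(203,430),z);Rr=atz(c,*f(490,430),z); print(L,Rr,np.linalg.norm(L-Rr))
print('end',atz(c,*f(338,254),.113))
a=load('top0')['img'];b=snap('top','t4')['img']; cv2.imwrite('pics/cmp.png',np.vstack([a[95:285,80:400],b[95:285,80:400]])[:,:,::-1])
E
```

```text
baryaw -1.3739179258379242
[0.48468819 0.21604321 0.0685    ] [0.56502339 0.22978691 0.0685    ] 0.08150234706511784
[0.48497952 0.21676865 0.0715    ] [0.56449761 0.23037255 0.0715    ] 0.08067337028604012
end [0.51411226 0.2734585  0.113     ]
```

View pics/cmp.png

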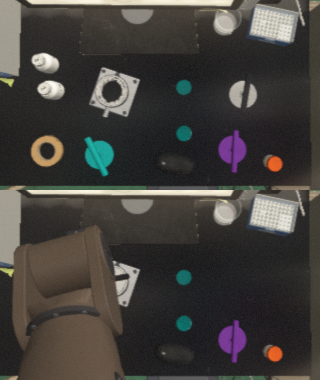

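The bar yaw of -1.374 rad is about 1.04 rad past the slots, the estimated underside height is about 30.6 mm, and the visible bystanders haven't moved. The gripper is clear, so I'm handing in.

```bash
python3 - <<'E'
from h import *
print(manip.finish_job())
E
```

```text
the job is handed in; nothing more can be done
None
```

The lid is in the housing and twisted home to the end stop. I let go and handed the job in at about 18 s of the 72 s allowed; the hand-in gave no verdict.

- **Grip and drop:** I picked up the metal lid by its black bar. From the wrist camera I put the slots at about -0.34 rad. The lugs dropped through on the first try with almost no force.
- **Twist:** I turned it clockwise, pressing with about 11 N at most, until the wrist torque jumped from about 0 to 1.0 N m at roughly 1.05 rad past the slots. That matches the hard stop.
- **Height and angle:** From the tool height before release, the underside sits about 30.6 mm above the housing's origin, inside the 28 to 31.6 mm window. After release the bar measured -1.374 rad in the image, about 1.04 rad past the slots. That agrees with the gripper's reading to about 0.03 rad.
- **Centring:** The lid went in and turned freely with the tool at (0.524, 0.218). I made no separate reading of its centre after release. A rough reading of the cover disc edge came out 81 mm wide instead of 76 mm, so I did not use it.
- **Bystanders:** The tubes, jar and beaker look unmoved in the top view. The arm hid the dropper bottles in that last picture. They were in place, upright, in the wrist view just before, and the arm never came near them.
- **Gripper:** It was open and about 80 mm above the handle at hand-in.

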